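# Set the forming block grooves-up and stand the tipped bottle back in its lane

## Task

Get the jeweller's bench ready: lay the wooden forming block flat in the pocket of the steel holder with its grooved face up, fully home, and stand the tipped square bottle upright, cap up, on the yellow pad in the lane between the rails with the jars. Set both down, do not drop them, let go of them, and do not knock or shift the jars or anything else on the bench.

Things in the scene. Friction and masses are not known exactly. Their poses are not given: they have to be found in the camera images.
- block: Beech forming block, 100 (its x) by 60 (its y) by 45 mm (its z), about 0.24 kg (0.17 to 0.34). Origin at its centre. +z is the normal of the grooved face (three parallel grooves 14 mm deep running along x); -z is the brown cork-covered plain face. It starts standing on one 60 x 45 mm end (x vertical, origin 50 mm above the bench) with the grooved face to one side, in any direction. Either way round in the pocket is right, provided the grooves are up.
- groove_face (a point): Centre of the block's grooved face, level with the tops of its ribs, 22.5 mm from the block's centre; axes as the block's.
- holder: Dark steel pocket holder fixed to the bench, 130 (x) by 100 (y) by 20 mm high, flat top. Origin at the centre of its underside, z up. Its rectangular pocket is in the middle, 105 (x) by 65 mm (y), 12 mm deep, with 3 mm chamfered edges: the block lies in it with 2.5 mm to spare each side and stands out 33 mm above the top.
- pocket (a point): Centre of the pocket's floor, 8 mm above the bench; axes as the holder's. The block's centre is 22.5 mm above this point when home.
- bottle: White square bottle with a yellow band and yellow cap: body 50 x 50 mm and 90 mm long along its z, then a round cap 30 mm across and 20 mm long; 0.22 kg (0.15 to 0.31). Origin at the middle of the 90 mm body; +z points to the cap. It starts lying on a flat side (z level, origin 25 mm above the bench), cap in any direction.
- lane: Dark wooden lane fixed to the bench, a shallow tray 80 (x) by 350 mm (y). Origin at the centre of its underside. Floor 6 mm above the bench; rails along the two long sides and across the ends, 10 mm high above the floor (tops 16 mm above the bench); 64 mm between the long rails (x), four places in a row 85 mm apart along y: three hold jars, one has the yellow pad.
- pad: Yellow square, 50 mm, flat on the lane's floor (paper thin, no obstacle, 6 mm above the bench), the place of the bottle; any one of the four places. Origin at its centre; axes as the lane's. The bottle's origin is 45 mm above the lane's floor (51 mm above the bench) when it stands here.
- jar0: Bystander: amber square jar with a black lid standing in the lane, 50 x 50 mm, 80 mm high. Origin at the centre of its underside. 35 mm is free between neighbours.
- jar1: Bystander: white square jar with a red lid standing in the lane, same size.
- jar2: Bystander: blue square jar with a white lid standing in the lane, same size.
- file: Bystander: flat file lying on the bench, 175 mm long (x), 18 mm wide, 12 mm high. Origin on its underside near the middle.
- marker: Bystander: red and white marker pen lying on the bench, 130 mm long (x), 14 mm wide and high. Origin on its underside near the middle.
- mallet: Bystander: rawhide mallet lying to the left, 200 mm long (x), head 90 mm wide and 44 mm high. Origin on its underside, 20 mm from the middle of its head towards the handle, which runs along -x.
- anvil: Bystander: round steel bench block, 80 mm across and 22 mm high. Origin at the centre of its underside.
- spool: Bystander: copper spool standing on its flange, 60 mm across and 34 mm high. Origin at the centre of its underside.
There are look-alikes about, which are no part of the job. Leave any pink or turquoise look-alike of the block alone.

How it is judged:
At the end, for the whole second after the job is handed in: Block at rest in the pocket, grooves up: level to 0.05 rad, 6 mm from centre, 3 mm of seated height, aligned to 0.1 rad. Bottle at rest on the lane floor, cap up: upright to 0.05 rad, 15 mm from the pad's centre, 3 mm of its height. Bystanders within 20 mm of their starts, jars upright to 0.1 rad (angle between each of block, bottle's own z axis and vertical below 0.05 rad and horizontal distance between block and pocket below 0.006 m and z of groove_face in the frame of pocket between 0.042 and 0.048 m and angle between the x axis of block and the x axis of holder, either way round below 0.1 rad and horizontal distance between bottle and pad below 0.015 m and z of bottle in the frame of pad between 0.042 and 0.048 m and linear speed of each of block, bottle below 0.01 m/s and distance of each of jar0, jar1, jar2, file, marker, mallet, anvil, spool from where it was at the start of the episode below 0.02 m and angle between each of jar0, jar1, jar2's own z axis and vertical below 0.1 rad); the robot touches nothing.
It fails at once if the block or the bottle was dropped (moving faster than 0.8 m/s out of the fingers) ((linear speed of block above 0.8 m/s and contact force between block and the fingers below 0.1 N) or (linear speed of bottle above 0.8 m/s and contact force between bottle and the fingers below 0.1 N)).
It fails at once if a jar was knocked over (tilted over 0.5 rad) (angle between any of jar0, jar1, jar2's own z axis and vertical above 0.5 rad).
It fails at once if a bystander was moved over 30 mm (distance of any of jar0, jar1, jar2, file, marker, mallet, anvil, spool from where it was at the start of the episode above 0.03 m).
It also fails if it takes over 72 s, if anything falls off the work surface, if the arm or the gripper's body presses on something with over 40 N, if the wrist force passes 120 N, or if a joint passes its speed limit or range.

## Robot

A 6-joint arm with a two-finger parallel gripper is mounted at the origin on the work surface. World frame = base frame: x ahead of the robot, y to its left, z up, the work surface at z = 0. Lengths are in m, angles in rad, forces in N, time in s.
With the tool pointing down it reaches from about 0.275 to 1 m from the base axis. Payload 8.4 kg.
Tool frame: the origin (TCP) lies on the centre line of the jaws, within the pads' length; the fingertips stand 17 mm ahead of it and the grasp point (between the pads) lies 2 mm behind it (bot.tcp_to_tips is the y of the fingertips in the tool frame, in m); y points along the fingers, z is the direction in which the jaws open and shut, and the axes are right-handed (so a half turn about y gives the same grasp; the last joint's range is limited). The gripper opens to 85 mm and grips with 20 to 120 N. Pads are 22 mm wide; open, the fingers measure 114 mm over their backs; the gripper's body (76 mm by 85 mm) begins 54 mm behind the grasp point. The pads swing forward as they close: fully open they stand 13 mm farther back than shut.
Start: joints at [-1.114, 0.353, 1.633, -0, 1.155, -0.002], TCP at [0.277, -0.56, 0.248] pointing down, gripper open.
Joint ranges: [-2.63, 2.63], [-0.92, 2.1], [0.06, 2.66], [-1.3, 4.44], [0, 2.69], [-3.02, 3.02]. Speed limits (rad/s): [2.22, 2.22, 2.79, 3.14, 3.14, 3.14].

## Interface

Orientations are given as a unit quaternion [x, y, z, w].
In Python, from workcell import bot, hand, kinematics, get_obs, vision, hand_in gives the robot as it stands. The module is installed in compiled form; this text tells all that it offers. Calls block until the motion is done:
- bot.reach(position, orientation): joint-space move of the TCP to a pose.
- bot.servo_line(position, ori=None, velocity=0.15): straight line of the TCP; ori=None keeps the orientation; velocity is the mean speed in m/s.
- bot.goto_joints(angles): joint-space move.
- hand.move_gripper(opening, strength=None): finger opening in m; strength is the grip in N (None keeps the last); returns when the fingers have stopped.
- bot.dwell(seconds).
- kinematics.solve_ik(position, orientation): joint angles nearest the present ones, or None.
- get_obs(): the state.
- vision.read_camera(name): name is "scene" or "top" or "wrist"; returns a dict with "frame" (420x560x3 uint8, red, green, blue), "intrinsics" (3x3 intrinsics, pixels), "view" (4x4, takes a point from world to camera coordinates). Camera axes: x right, y down, z forward; pixel columns grow to the right and rows downward; lengths in m; the calibration is good to about 2 mm. A picture is of the moment at which its call begins. There is no depth.
A pose or a line that the arm cannot do raises bot.IKError and nothing moves.
- hand_in(): hands the job in, once; it reports no verdict.
The state is a dict: "time_s": time; "joint_pos": joint angles; "joint_vel": joint speeds; "joint_efforts": joint torques, N m; "position": TCP position; "orientation": TCP orientation; "wrist_force": force on the tool from outside, world axes, zero at the start; "ft_torque": the same for the moment, N m; "gripper_width": finger opening in m.
Only numpy, scipy, OpenCV 4.12 (cv2) and the standard library are available. Lean on these libraries where they do the work, as an engineer would, in place of code of your own. Each camera call takes 0.05 s, during which the arm holds its last target. There are 200 camera calls.

## Working session

There is one attempt and no reset: what is moved stays moved. The work goes in short steps, each a Python script; the robot and the scene stay as the last script left them, time stands still between calls to the robot, and variables do not carry over. Pictures are saved under pics/ and viewed, about 8 in all and at most 12, crops included, and the job is handed in when it is done.

```bash
mkdir -p pics; cat > h.py <<'E'
import numpy as np, cv2
from workcell import bot, hand, kinematics, get_obs, vision, hand_in
def shot(name, fn):
    d=vision.read_camera(name); cv2.imwrite('pics/'+fn+'.png', d['frame'][:,:,::-1]); np.savez('pics/'+fn+'.npz',**d); return d
def ray(d,uv,z):
    K=np.array(d['intrinsics']);V=np.array(d['view']);R=V[:3,:3];c=-R.T@V[:3,3]
    r=R.T@np.linalg.inv(K)@np.array([uv[0],uv[1],1.]); return c+r*(z-c[2])/r[2]
def proj(d,p):
    K=np.array(d['intrinsics']);V=np.array(d['view']);q=K@(V[:3,:3]@np.array(p)+V[:3,3]);return q[:2]/q[2]
E
python3 - <<'E'
from h import *
for n in('top','scene'):
    d=shot(n,n+'0'); V=d['view'];print(n,d['intrinsics'].tolist(),(-V[:3,:3].T@V[:3,3]).round(3),V[:3,:3].round(2).tolist())
print(get_obs())
E
```

```text
top [[431.6793878637011, 0.0, 278.63720059252404], [0.0, 431.6793878637011, 208.13745597131657], [0.0, 0.0, 1.0]] [0.376 0.017 1.06 ] [[0.01, -1.0, -0.0], [-0.99, -0.01, -0.14], [0.14, 0.0, -0.99]]
scene [[404.21931982682855, 0.0, 272.8979299543509], [0.0, 404.21931982682855, 215.74472339344865], [0.0, 0.0, 1.0]] [0.966 0.371 0.792] [[-0.6, 0.8, -0.01], [0.63, 0.46, -0.63], [-0.5, -0.38, -0.78]]
{'time_s': 0.1, 'joint_pos': array([-1.11439917e+00,  3.53588461e-01,  1.63403619e+00, -4.88322910e-06,
        1.15518343e+00, -2.42051485e-03]), 'joint_vel': array([-0.00040384, -0.0022258 , -0.0027713 , -0.00038035,  0.00150107,
       -0.00117139]), 'joint_efforts': array([ 1.16478670e-03, -6.06354690e+01, -3.42821002e+01,  2.46598722e-05,
        3.95103227e-03, -2.72328208e-05]), 'position': array([ 0.27662158, -0.56001882,  0.24764084]), 'orientation': array([-0.16089631,  0.68899934, -0.68816266,  0.16069982]), 'wrist_force': array([ 0.16839081, -0.39818779,  0.78788835]), 'ft_torque': array([ 0.04539452, -0.04160899,  0.02599557]), 'gripper_width': 0.08559813970773664}
```

View pics/top0.png

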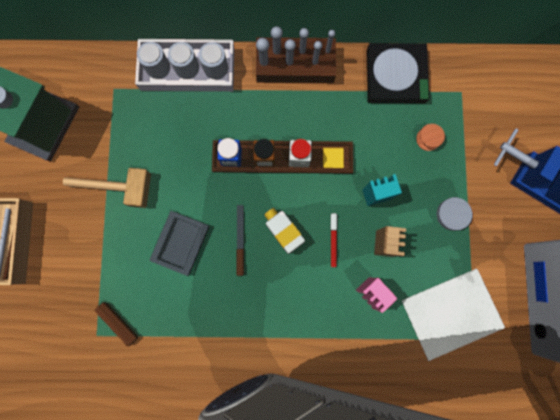

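View pics/scene0.png

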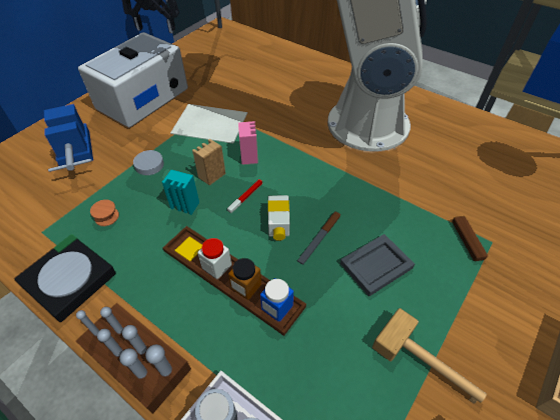

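Top view shows the block (≈392,241, grooves to image right), pink and turquoise look-alikes, bottle (285,230, cap at upper left), the pad at the right end of the lane (334,157), and the holder (180,242). The scene view agrees. Next I'll measure by colour masks.

```bash
cat > m.py <<'E'
from h import *
d=dict(np.load('pics/top0.npz')); f=d['frame']; hsv=cv2.cvtColor(f,cv2.COLOR_RGB2HSV)
def comp(mask,roi,z,name):
    m=np.zeros_like(mask); x0,y0,x1,y1=roi; m[y0:y1,x0:x1]=mask[y0:y1,x0:x1]
    cs,_=cv2.findContours(m,cv2.RETR_EXTERNAL,cv2.CHAIN_APPROX_NONE); c=max(cs,key=cv2.contourArea)
    P=np.array([ray(d,p[0],z)[:2] for p in c],np.float32)
    (cx,cy),(w,h),a=cv2.minAreaRect(P*1000); print(name,'px',cv2.boundingRect(c),'c',round(cx),round(cy),'size',round(w),round(h),'ang',round(a,1),np.round(cv2.boxPoints(((cx,cy),(w,h),a))).tolist())
ns=255*((hsv[:,:,0]<50)|(hsv[:,:,0]>110)|(hsv[:,:,1]<70)).astype(np.uint8)
green=255*((hsv[:,:,0]>60)&(hsv[:,:,0]<90)&(hsv[:,:,1]>100)).astype(np.uint8)
comp(255-green,(145,205,215,280),0.02,'holder')
comp(255-green,(205,135,360,180),0.016,'lane')
yel=cv2.inRange(hsv,(20,140,120),(33,255,255))
comp(yel,(318,142,350,172),0.006,'pad')
br=cv2.inRange(hsv,(0,40,120),(22,255,255))
comp(br,(370,220,425,262),0.1,'block')
comp(cv2.inRange(hsv,(0,0,110),(40,255,255)),(255,200,312,258),0.05,'bottle all')
comp(yel,(255,200,276,224),0.04,'cap')
comp(yel,(274,222,312,258),0.05,'band')
for n,p,z in(('file',(240,240),.012),('markerA',(334,215),.014),('markerB',(334,265),.014),('spool',(431,137),.034),('anvil',(455,213),.022),('mallet',(136,187),.044),('turq',(380,188),.1),('pink',(382,290),.1),('jar0',(264,150),.086),('red',(300,150),.086),('blue',(228,149),.086)): print(n,ray(d,p,z).round(3))
cr=lambda a,b,c,e:cv2.resize(f[b:e,a:c,::-1],None,fx=7,fy=7,interpolation=cv2.INTER_CUBIC)
s=dict(np.load('pics/scene0.npz'))['frame']
cv2.imwrite('pics/crop.png',np.hstack([cr(370,215,425,270),cr(255,200,310,255)]))
E
python3 m.py
```

```text
holder px (149, 211, 61, 65) c 440 258 size 107 132 ang 69.3 [[359.0, 231.0], [483.0, 184.0], [521.0, 284.0], [397.0, 331.0]]
lane px (211, 137, 143, 37) c 660 12 size 353 91 ang 89.8 [[614.0, -164.0], [705.0, -164.0], [706.0, 189.0], [615.0, 189.0]]
pad px (323, 147, 21, 22) c 659 -116 size 50 54 ang 89.8 [[632.0, -141.0], [686.0, -141.0], [686.0, -90.0], [632.0, -90.0]]
block px (384, 227, 22, 29) c 445 -239 size 45 60 ang 84.9 [[413.0, -259.0], [473.0, -264.0], [477.0, -219.0], [417.0, -214.0]]
bottle all px (274, 222, 28, 27) c 459 -2 size 40 54 ang 36.7 [[427.0, 8.0], [459.0, -35.0], [492.0, -11.0], [459.0, 32.0]]
cap px (265, 209, 11, 11) c 511 40 size 15 25 ang 45.9 [[496.0, 43.0], [515.0, 26.0], [525.0, 37.0], [507.0, 54.0]]
band px (275, 223, 26, 24) c 460 -2 size 31 53 ang 38.1 [[431.0, 10.0], [464.0, -32.0], [488.0, -13.0], [455.0, 29.0]]
file [0.449 0.113 0.012]
markerA [ 0.512 -0.116  0.014]
markerB [ 0.391 -0.115  0.014]
spool [ 0.706 -0.353  0.034]
anvil [ 0.519 -0.408  0.022]
mallet [0.571 0.362 0.044]
turq [ 0.564 -0.209  0.1  ]
pink [ 0.337 -0.209  0.1  ]
jar0 [0.654 0.055 0.086]
red [ 0.654 -0.029  0.086]
blue [0.655 0.139 0.086]
```

View pics/crop.png

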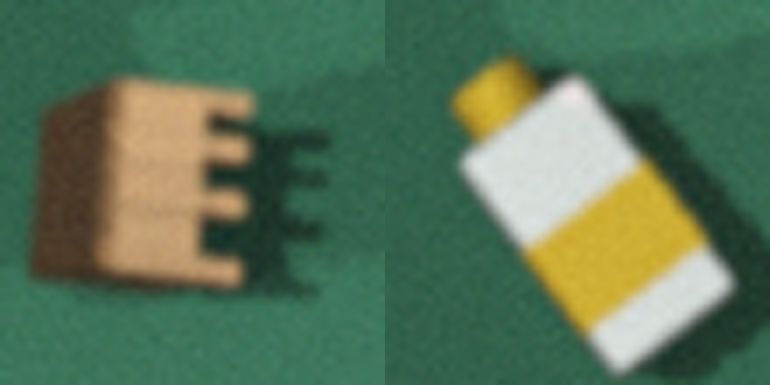

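```bash
cat > g.py <<'E'
from h import *
from scipy.spatial.transform import Rotation as R
up=np.array([0,0,1.])
def unit(v): return np.array(v)/np.linalg.norm(v)
def T(Rm,p): M=np.eye(4);M[:3,:3]=Rm;M[:3,3]=p;return M
def tool(t,j): t=unit(t);j=unit(j); return np.column_stack([np.cross(t,j),t,j])
def q(M): return R.from_matrix(M[:3,:3]).as_quat()
def blockinit(c,n): n=unit(n); return T(np.column_stack([up,np.cross(n,up),n]),c)   # x up
def blockfin(c,ang): x=np.array([np.cos(ang),np.sin(ang),0]);return T(np.column_stack([x,np.cross(up,x),up]),c)
def botinit(c,ax):  ax=unit(ax); return T(np.column_stack([up,np.cross(ax,up),ax]),c)  # z=cap, x=up
# grasp in object frame: tool dir in object x-z plane, jaws along object y
def grasp(a,off,s=1):  # t = cos a*(-x) - sin a*z   ; off=(x,z) of grasp point
    t=np.array([-np.cos(a),0,-np.sin(a)]); Rm=tool(t,[0,s,0]); return T(Rm,np.array([off[0],0,off[1]])+.002*t)
BI=blockinit([.445,-.239,.05],[-.089,-.996,0])
BOT=botinit([.459,-.002,.025],[.78,.62,0])
E
python3 - <<'E'
from g import *
print(R.from_quat(get_obs()['orientation']).as_matrix().round(2).tolist())
def ik(M):
    try: r=kinematics.solve_ik(M[:3,3],q(M))
    except Exception as e: r=None
    return None if r is None else np.round(r,2).tolist()
for a in (40,50,60,70,80,90):
  for s in (1,-1):
    G=grasp(np.radians(a),(.008,.013),s)
    print('blk',a,s,ik(BI@G),[ik(blockfin([.44,.258,.0305],np.radians(-20.8+k))@G) for k in(0,180)])
for a in (0,10,20,30,40,50,60):
  for s in (1,-1):
    G=grasp(np.radians(a),(.003,.02),s)
    # final: bottle frame x horizontally; tool horizontal dir = -x_obj
    print('bot',a,s,ik(BOT@G),[ik(blockfin([.659,-.116,.051],np.radians(k))@G) for k in(-90,180)])
E
```

```text
[[-0.9, -0.0, 0.44], [-0.44, 0.0, -0.9], [0.0, -1.0, -0.0]]
blk 40 1 [-0.83, 0.7, 1.77, 0.53, 1.23, 2.08] [[0.24, 0.85, 1.59, 0.45, 1.48, -1.2], None]
blk 40 -1 [-0.83, 0.7, 1.77, 0.53, 1.23, -1.06] [[0.24, 0.85, 1.59, 0.45, 1.48, 1.94], None]
blk 50 1 [-0.87, 0.79, 1.71, 0.59, 1.38, 2.02] [[0.27, 0.76, 1.68, 0.41, 1.32, -1.16], None]
blk 50 -1 [-0.87, 0.79, 1.71, 0.59, 1.38, -1.12] [[0.27, 0.76, 1.68, 0.41, 1.32, 1.98], None]
blk 60 1 [-0.91, 0.88, 1.64, 0.64, 1.53, 1.98] [[0.32, 0.67, 1.76, 0.35, 1.15, -1.11], [0.84, 0.49, 2.21, -1.15, 0.54, -2.47]]
blk 60 -1 [-0.91, 0.88, 1.64, 0.64, 1.53, -1.16] [[0.32, 0.67, 1.76, 0.35, 1.15, 2.03], [0.84, 0.49, 2.21, -1.15, 0.54, 0.68]]
blk 70 1 [-0.93, 0.97, 1.58, 0.68, 1.67, 1.95] [[0.37, 0.6, 1.85, 0.28, 0.98, -1.03], [0.74, 0.45, 2.16, -0.74, 0.47, -2.96]]
blk 70 -1 [-0.93, 0.97, 1.58, 0.68, 1.67, -1.19] [[0.37, 0.6, 1.85, 0.28, 0.98, 2.12], [0.74, 0.45, 2.16, -0.74, 0.47, 0.18]]
blk 80 1 [-0.94, 1.07, 1.53, 0.73, 1.81, 1.93] [[0.44, 0.53, 1.93, 0.17, 0.81, -0.9], [0.63, 0.45, 2.1, -0.3, 0.51, 2.82]]
blk 80 -1 [-0.94, 1.07, 1.53, 0.73, 1.81
[... 1387 characters left out ...]
0.51, 0.87, 1.46, 0.75, 1.4, -0.87], [-0.28, 0.59, 2.21, 2.73, 0.56, -1.4]]
bot 40 -1 [0.21, 0.77, 1.71, -0.3, 1.32, -1.86] [[-0.51, 0.87, 1.46, 0.75, 1.4, 2.27], [-0.28, 0.59, 2.21, 2.73, 0.56, 1.74]]
bot 50 1 [0.24, 0.86, 1.62, -0.33, 1.49, 1.31] [[-0.46, 0.8, 1.5, 0.65, 1.27, -0.8], [-0.26, 0.53, 2.13, 2.45, 0.26, -1.1]]
bot 50 -1 [0.24, 0.86, 1.62, -0.33, 1.49, -1.83] [[-0.46, 0.8, 1.5, 0.65, 1.27, 2.34], [-0.26, 0.53, 2.13, 2.45, 0.26, 2.04]]
bot 60 1 [0.26, 0.96, 1.53, -0.36, 1.65, 1.32] [[-0.4, 0.73, 1.55, 0.53, 1.14, -0.7], [-0.23, 0.5, 2.03, 0.9, 0.15, 0.47]]
bot 60 -1 [0.26, 0.96, 1.53, -0.36, 1.65, -1.82] [[-0.4, 0.73, 1.55, 0.53, 1.14, 2.44], [-0.23, 0.5, 2.03, 0.9, 0.15, -2.67]]
```

```bash
python3 - <<'E'
from g import *
o=get_obs(); d=vision.read_camera('wrist'); Tt=T(R.from_quat(o['orientation']).as_matrix(),o['position'])
C=np.linalg.inv(Tt)@np.linalg.inv(d['view']); print(C.round(3).tolist(), d['intrinsics'].round(1).tolist())
np.save('cam.npy',C)
# put camera axis on holder centre, tool down, jaws across holder y
ang=np.radians(-20.8); best=None
for s in(1,-1):
  Rm=tool([0,0,-1],s*np.array([-np.sin(ang),np.cos(ang),0]))
  c=Rm@C[:3,3]; v=Rm@C[:3,2]
  H=.30; p=np.array([.44,.258,.02])-v*(H/-v[2])-c
  r=kinematics.solve_ik(p,R.from_matrix(Rm).as_quat()); print(s,p,r)
  if r is not None and (best is None or abs(r[5])<abs(best[5])): best=r
bot.goto_joints(best); print(get_obs()['time_s'])
shot('wrist','w_holder'); 
E
```

```text
[[-0.001, 0.949, 0.314, -0.08], [0.0, -0.314, 0.949, -0.126], [1.0, 0.001, -0.0, -0.001], [0.0, 0.0, 0.0, 1.0]] [[337.9, 0.0, 277.1], [0.0, 337.9, 205.6], [0.0, 0.0, 1.0]]
1 [0.42247526 0.26558436 0.19419501] [ 5.58205829e-01  2.21652552e-01  1.95160497e+00 -4.44089210e-16
  9.68335131e-01 -6.49562013e-01]
-1 [0.45752474 0.25041564 0.19419501] [ 4.97912760e-01  2.55395801e-01  1.90581961e+00 -4.44089210e-16
  9.80377246e-01  2.43173757e+00]
3.1
```

View pics/w_holder.png

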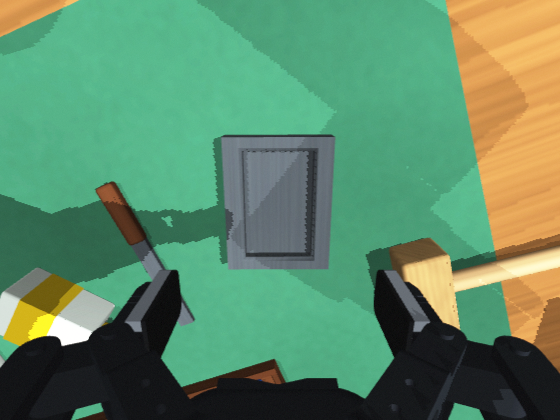

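The wrist view shows the holder squarely at columns 222–335, rows 135–270, with a dark sidewall strip only at its top edge. I'll fit its top face.

```bash
python3 - <<'E'
from g import *
d=dict(np.load('pics/w_holder.npz')); hsv=cv2.cvtColor(d['frame'],cv2.COLOR_RGB2HSV)
C=np.linalg.inv(d['view']); print('cam',C[:3,3].round(3))
for vmin in(40,75,90):
  m=255*((hsv[:,:,1]<75)&(hsv[:,:,2]>vmin)).astype(np.uint8); m[:,:205]=0;m[:,350:]=0;m[:120]=0;m[285:]=0
  cs,_=cv2.findContours(m,cv2.RETR_EXTERNAL,cv2.CHAIN_APPROX_NONE); c=max(cs,key=cv2.contourArea)
  P=np.array([ray(d,p[0],.02)[:2] for p in c],np.float32)*1000
  r=cv2.minAreaRect(P); print(vmin,cv2.boundingRect(c),np.round(r[0],1),np.round(r[1],1),round(r[2],2))
print(hsv[130:145,280,:].tolist()); print(hsv[262:276,280,:].tolist())
# pocket rim corners (top face, inner chamfer outer edges) by eye
for p in((240,147),(319,147),(244,259),(314,259)): print(p,ray(d,p,.02)[:2].round(4))
E
```

```text
cam [0.347 0.294 0.32 ]
40 (221, 135, 114, 134) [439.8 259.6] [100.  130.6] 69.24
75 (221, 137, 114, 132) [440.6 259.3] [100.  128.8] 69.24
90 (221, 137, 114, 132) [440.6 259.3] [100.  128.8] 69.24
[[77, 134, 189], [77, 136, 190], [77, 134, 188], [77, 132, 189], [77, 125, 151], [90, 49, 62], [110, 28, 54], [106, 36, 133], [105, 40, 139], [105, 41, 136], [104, 37, 137], [104, 39, 137], [103, 34, 134], [102, 38, 135], [105, 34, 136]]
[[104, 37, 116], [103, 35, 116], [104, 38, 115], [104, 37, 116], [102, 37, 117], [104, 41, 117], [106, 41, 118], [78, 112, 160], [76, 132, 182], [76, 132, 183], [75, 132, 188], [76, 132, 185], [77, 133, 186], [76, 132, 186]]
(240, 147) [0.3767 0.248 ]
(319, 147) [0.4016 0.3133]
(244, 259) [0.4797 0.209 ]
(314, 259) [0.5042 0.2736]
```

```bash
cat >> g.py <<'E'
GB=grasp(np.radians(60),(.005,.016),-1)
HC=np.array([.4405,.2597]); HA=np.radians(-20.76)
def st(): 
    o=get_obs(); print('t',round(o['time_s'],2),'p',o['position'].round(4),'w',round(o['gripper_width'],4),'F',o['wrist_force'].round(1)); return o
E
python3 - <<'E'
from g import *
P=BI@GB; Q=q(P); t=P[:3,1]; p=P[:3,3]; pre=p-.10*t; hi=pre+[0,0,.16]
print(p,t,[kinematics.solve_ik(x,Q) for x in(p,pre,hi)])
bot.reach(hi,Q); st(); bot.servo_line(pre,velocity=.2); st()
shot('wrist','w_pre')
E
```

```text
[ 0.44373011 -0.25321133  0.054     ] [ 0.07707869  0.86258847 -0.5       ] [array([-0.90827562,  0.88547194,  1.63789138,  0.63334882,  1.5300356 ,
       -1.16353328]), array([-0.98781989,  0.87552159,  1.48127088,  0.57458249,  1.69626612,
       -1.11131008]), array([-0.98781989,  0.67535179,  1.45136311,  0.60346342,  1.88785216,
       -0.98049231])]
t 5.33 p [ 0.4367 -0.3385  0.2641] w 0.0853 F [0.6 0.5 0.3]
t 6.28 p [ 0.4364 -0.3398  0.1049] w 0.0853 F [-0.7 -0.6  0.4]
```

View pics/w_pre.png

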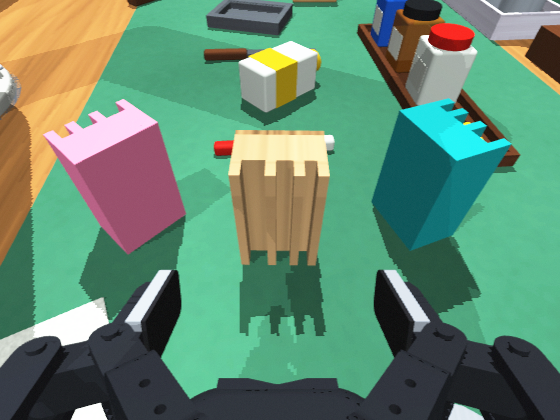

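The block sits centred between the jaws (columns 230–328, jaw midline 277), with its grooves facing the gripper. Next I'll move in, grip, lift and carry it to above the holder.

```bash
python3 - <<'E'
from g import *
d=dict(np.load('pics/w_pre.npz'))
print('front bottom corners',ray(d,(243,264),0).round(4),ray(d,(318,264),0).round(4),'expect',(BI@[-.05,.03,.0225,1])[:3].round(4),(BI@[-.05,-.03,.0225,1])[:3].round(4))
P=BI@GB; p=P[:3,3]
bot.servo_line(p,velocity=.12); st(); hand.move_gripper(.05,60); o=st()
bot.servo_line(p+[0,0,.2],velocity=.2); st()
F=blockfin([*HC,.0305],HA)@GB
pre=F[:3,3]+[0,0,.12]
print(kinematics.solve_ik(pre,q(F)),kinematics.solve_ik(F[:3,3],q(F)))
if o['gripper_width']>.055:
    bot.reach(pre,q(F)); st(); shot('scene','s_pre')
E
```

```text
front bottom corners [ 0.4149 -0.2577  0.    ] [ 0.4759 -0.263   0.    ] expect [ 0.4131 -0.2587  0.    ] [ 0.4729 -0.2641  0.    ]
t 7.32 p [ 0.444  -0.2539  0.0543] w 0.0855 F [-0.5  0.8  0.1]
t 7.67 p [ 0.444  -0.254   0.0545] w 0.059 F [-0.7 -4.5  5.2]
t 8.82 p [ 0.4434 -0.2529  0.2528] w 0.0588 F [ 0.4 -0.2 -1.5]
[0.32196035 0.49852086 1.72342105 0.32969805 1.35232731 2.11183515] [0.32196035 0.66784984 1.76454816 0.3529481  1.15391666 2.03779768]
t 11.44 p [0.4444 0.2579 0.1647] w 0.0593 F [ 0.1 -0.1 -1.5]
```

View pics/s_pre.png

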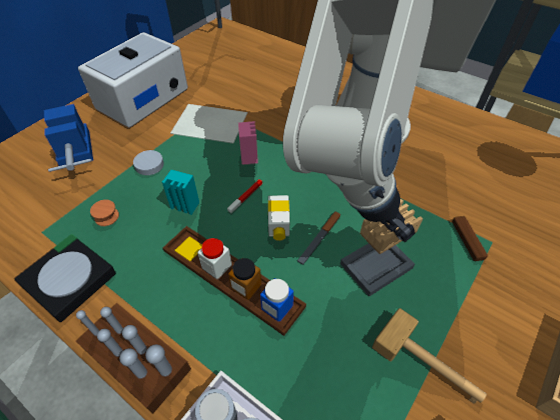

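The block is above the holder with its grooves up, and the bystanders are unchanged. I'll lower it to just above the rim and look from the wrist.

```bash
python3 - <<'E'
from g import *
F=blockfin([*HC,.0305],HA)@GB
print(F[:3,3])
bot.servo_line(F[:3,3]+[0,0,.016],velocity=.12); bot.dwell(.2); o=st()
print('ori err',(R.from_quat(o['orientation']).inv()*R.from_quat(q(F))).magnitude())
shot('wrist','w_rim')
E
```

```text
[0.44424029 0.25828218 0.04476795]
t 12.71 p [0.4446 0.2584 0.0614] w 0.0588 F [ 0.4  0.1 -2.1]
ori err 0.0012167078324827655
```

View pics/w_rim.png

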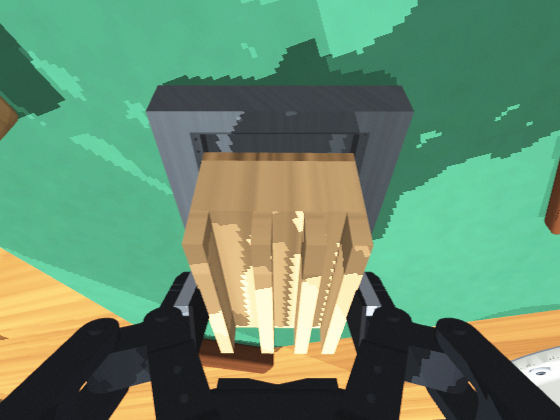

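Block over the pocket: its lower near edge is at (202..356, 155), the pocket rim at (192..368, 133). I'll compare this with the projected corners.

```bash
python3 - <<'E'
from g import *
d=dict(np.load('pics/w_rim.npz'))
B=T(R.from_quat([-0,0,0,1]).as_matrix(),[0,0,0])
Tt=blockfin([*HC,.0305+.0166],HA)
for n,c in(('bot+y',(.05,.03,-.0225)),('bot-y',(.05,-.03,-.0225)),('top+y',(.05,.03,.0225)),('top-y',(.05,-.03,.0225)),('far+y',(-.05,.03,.0225)),('far-y',(-.05,-.03,.0225))): print(n,proj(d,(Tt@[*c,1])[:3]).round(1))
H=blockfin([*HC,0],HA)
for c in((.065,.05,.02),(.065,-.05,.02),(.0555,.0355,.02),(.0555,-.0355,.02),(.065,.05,0),(.065,-.05,0)): print('hold',c,proj(d,(H@[*c,1])[:3]).round(1))
E
```

```text
bot+y [203.  151.3]
bot-y [353.7 151.5]
top+y [181.6 244.3]
top-y [375.5 244.6]
far+y [221.2 353.7]
far-y [334.3 353.8]
hold (0.065, 0.05, 0.02) [144.8 111.9]
hold (0.065, -0.05, 0.02) [412.1 112.2]
hold (0.0555, 0.0355, 0.02) [188.5 132.9]
hold (0.0555, -0.0355, 0.02) [368.2 133.2]
hold (0.065, 0.05, 0) [157.4  84.7]
hold (0.065, -0.05, 0) [399.3  85. ]
```

Block and holder both match to about 1 mm. Next I'll insert it, watching the force.

```bash
python3 - <<'E'
from g import *
F=blockfin([*HC,.0305],HA)@GB
for dz in (.008,.004,.002,.0005,-.001,-.002,-.003):
    bot.servo_line(F[:3,3]+[0,0,dz],velocity=.04); o=st()
    if abs(o['wrist_force'][2])>12: break
shot('scene','s_in'); d=shot('wrist','w_in')
E
```

```text
t 13.11 p [0.4439 0.2582 0.0524] w 0.0591 F [ 0.   0.3 -2.3]
t 13.36 p [0.4441 0.2582 0.0485] w 0.0585 F [-0.2  0.5 -1.9]
t 13.61 p [0.4442 0.2583 0.0467] w 0.0588 F [ 0.4  0.2 -2.3]
t 13.86 p [0.4444 0.2583 0.0459] w 0.0584 F [-0.9 -1.3  4.9]
t 14.11 p [0.4444 0.2583 0.0458] w 0.0588 F [-1.4 -5.2 19.2]
```

View pics/w_in.png

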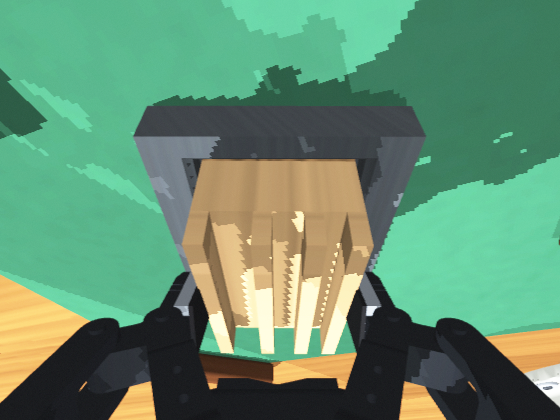

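The block is at floor height (contact within 1 mm of the predicted height), in the pocket with its grooves up. I'll release it, retreat, and go above the bottle.

```bash
cat >> g.py <<'E'
GO=grasp(np.radians(40),(.005,.02),1)
E
python3 - <<'E'
from g import *
F=blockfin([*HC,.0305],HA)@GB
bot.servo_line(F[:3,3]+[0,0,.001],velocity=.04)
hand.move_gripper(.076); st()
bot.servo_line(get_obs()['position']-.09*F[:3,1],velocity=.15)
d=dict(np.load('pics/top0.npz'))
for z in(.05,): print([ray(d,p,z)[:2].round(4).tolist() for p in((282.6,211.1),(265.7,223.1),(288.9,253.4),(305.3,240.7))])
P=BOT@GO; pre=P[:3,3]-.09*P[:3,1]+[0,0,.06]
bot.servo_line(get_obs()['position']+[0,0,.12],velocity=.25)
hand.move_gripper(.085)
bot.reach(pre,q(P)); st(); shot('wrist','w_bot'); shot('scene','s_rel')
E
```

```text
t 14.78 p [0.4441 0.2583 0.0456] w 0.0763 F [-0.2 -0.7 -0.1]
[[0.5155, 0.0101], [0.4866, 0.0496], [0.4162, -0.0055], [0.4462, -0.0436]]
t 17.27 p [0.5189 0.0462 0.1573] w 0.0852 F [ 0.5  0.  -0.3]
```

View pics/w_bot.png

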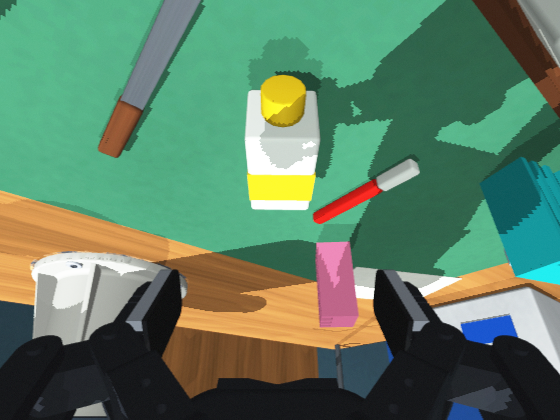

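The bottle is well aligned in the wrist view (cap at 283,95, body columns 246–319, far end at row 207). I'll check the projected corners, then pick it.

```bash
sed -i 's/^BOT=.*/BOT=botinit([.466,.0027,.025],[.787,.616,0])/' g.py; python3 - <<'E'
from g import *
d=dict(np.load('pics/w_bot.npz'))
for c in((.025,.025,.045),(.025,-.025,.045),(.025,.025,-.045),(.025,-.025,-.045),(-.025,.025,.045),(-.025,-.025,.045),(0,0,.065)): print(c,proj(d,(BOT@[*c,1])[:3]).round(1))
P=BOT@GO; pre=P[:3,3]-.07*P[:3,1]
F=blockfin([.659,-.116,.051],np.radians(-90))@GO
print(P[:3,3],F[:3,3],F[:3,1],[kinematics.solve_ik(p,q(F)) is not None for p in(F[:3,3],F[:3,3]+[0,0,.15])])
bot.reach(pre,q(P)); st()
E
```

```text
(0.025, 0.025, 0.045) [318.9 141.3]
(0.025, -0.025, 0.045) [242.4 140.9]
(0.025, 0.025, -0.045) [307.5 211.6]
(0.025, -0.025, -0.045) [250.7 211.4]
(-0.025, 0.025, 0.045) [314.5  90. ]
(-0.025, -0.025, 0.045) [246.1  89.7]
(0, 0, 0.065) [281.   90.5]
[0.48073691 0.01423486 0.02846791] [ 0.659      -0.11946791  0.06971442] [-4.69066938e-17  7.66044443e-01 -6.42787610e-01] [True, True]
t 17.77 p [0.5158 0.0421 0.0827] w 0.0849 F [-0.6  0.3  0.8]
```

```bash
python3 - <<'E'
from g import *
P=BOT@GO; F=blockfin([.659,-.116,.051],np.radians(-90))@GO
bot.servo_line(P[:3,3],velocity=.1); st(); hand.move_gripper(.04,50); o=st()
bot.servo_line(P[:3,3]+[0,0,.22],velocity=.2); o=st()
if .045<o['gripper_width']<.056:
    bot.reach(F[:3,3]+[0,0,.15],q(F)); bot.servo_line(F[:3,3]+[0,0,.03],velocity=.12); bot.dwell(.2); st(); shot('scene','s_bot'); shot('wrist','w_bot2')
    a=cv2.imread('pics/s_bot.png')[200:340,120:340]; b=cv2.imread('pics/w_bot2.png')
    cv2.imwrite('pics/c2.png',np.hstack([cv2.resize(a,(400,255)),cv2.resize(b,(340,255))]))
E
```

```text
t 18.62 p [0.4814 0.0145 0.0289] w 0.0849 F [ 0.2 -0.4  1. ]
t 19.04 p [0.4814 0.0145 0.0289] w 0.0491 F [2.6 2.1 5. ]
t 20.29 p [0.4802 0.0142 0.2475] w 0.0495 F [-0.7  0.2 -1.4]
t 23.31 p [ 0.6593 -0.1196  0.1005] w 0.0493 F [-0.1 -0.5 -1.6]
```

View pics/c2.png

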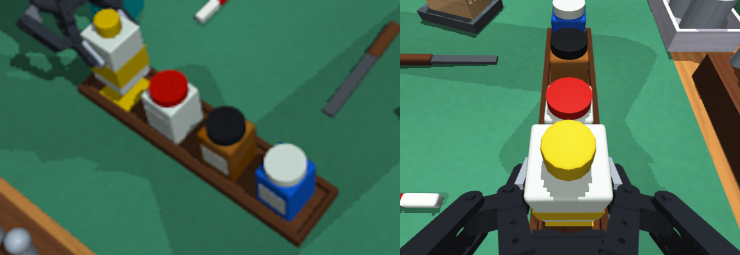

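The bottle is upright above the pad, in line with the jars. I'll lower it, feeling for contact, and release.

```bash
python3 - <<'E'
from g import *
F=blockfin([.659,-.116,.051],np.radians(-90))@GO
for dz in (.008,.004,.002,.001,0,-.001,-.002,-.003,-.004):
    bot.servo_line(F[:3,3]+[0,0,dz],velocity=.04); o=st()
    if abs(o['wrist_force'][2])>8: break
bot.dwell(.2); hand.move_gripper(.066); st()
bot.servo_line(get_obs()['position']-.12*F[:3,1],velocity=.15)
bot.servo_line(get_obs()['position']+[0,0,.12],velocity=.25)
bot.reach([.3,-.45,.35],[-0.16089631,0.68899934,-0.68816266,0.16069982]); st()
shot('top','top_end'); shot('scene','s_end')
a=cv2.imread('pics/top_end.png')[110:290,110:470]; b=cv2.imread('pics/s_end.png')[120:340,100:480]
cv2.imwrite('pics/c3.png',np.vstack([cv2.resize(a,(560,280)),cv2.resize(b,(560,320))]))
E
```

```text
t 24.11 p [ 0.659  -0.1194  0.0776] w 0.0499 F [-0.2  0.2 -2.3]
t 24.36 p [ 0.6589 -0.1194  0.0735] w 0.0494 F [ 0.3 -0.4 -1.9]
t 24.61 p [ 0.6589 -0.1195  0.0716] w 0.0492 F [ 0.1  0.4 -1. ]
t 24.86 p [ 0.659  -0.1195  0.0707] w 0.0497 F [-0.4 -0.1 -2.9]
t 25.11 p [ 0.6589 -0.1194  0.0696] w 0.0496 F [-0.5  0.5 -2.3]
t 25.36 p [ 0.659  -0.1195  0.0687] w 0.0493 F [ 0.9 -0.2 -2.1]
t 25.61 p [ 0.659  -0.1195  0.0686] w 0.0495 F [-1.2 -3.   5.3]
t 25.86 p [ 0.659  -0.1195  0.0685] w 0.0494 F [-4.4 -2.7 11.2]
t 26.37 p [ 0.659  -0.1194  0.0664] w 0.0659 F [ 0.1 -0.6  1.2]
t 29.56 p [ 0.3006 -0.4498  0.3494] w 0.0659 F [0.4 0.1 0.3]
```

View pics/c3.png

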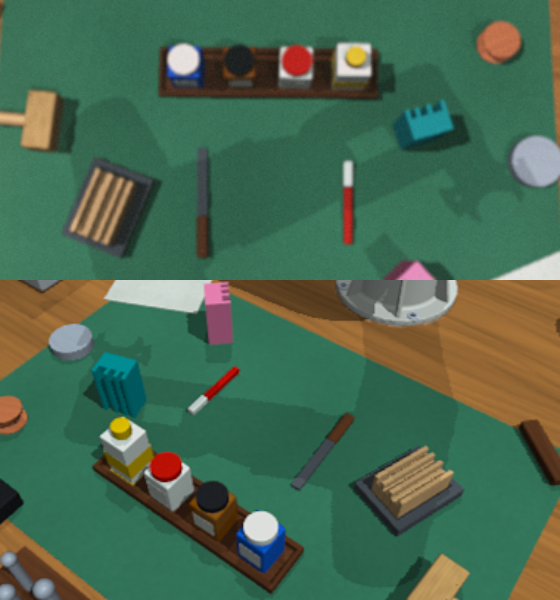

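Both are in place visually. One quick numeric check before handing in.

```bash
python3 - <<'E'
from g import *
d=dict(np.load('pics/top_end.npz')); f=d['frame']; hsv=cv2.cvtColor(f,cv2.COLOR_RGB2HSV); h0=cv2.cvtColor(np.load('pics/top0.npz')['frame'],cv2.COLOR_RGB2HSV)
def c(h,lo,hi,roi,close=0):
    m=np.zeros(h.shape[:2],np.uint8);x0,y0,x1,y1=roi;m[y0:y1,x0:x1]=cv2.inRange(h,lo,hi)[y0:y1,x0:x1]
    if close: m=cv2.morphologyEx(m,cv2.MORPH_CLOSE,np.ones((close,close)))
    return max(cv2.findContours(m,cv2.RETR_EXTERNAL,cv2.CHAIN_APPROX_NONE)[0],key=cv2.contourArea)
P=np.array([ray(d,p[0],.053)[:2] for p in c(hsv,(5,60,90),(25,255,255),(148,205,215,280),5)],np.float32)*1000
print('block',cv2.minAreaRect(P),'want',HC,np.degrees(HA))
k=c(hsv,(20,140,120),(33,255,255),(318,130,355,175)); (u,v),r=cv2.minEnclosingCircle(k); print('cap',ray(d,(u,v),.116))
for n,lo,hi,roi in(('red',(0,150,100),(8,255,255),(285,135,318,165)),('white',(0,0,150),(180,60,255),(212,132,245,165)),('marker',(0,150,100),(8,255,255),(325,225,345,270)),('spool',(0,120,100),(15,255,255),(412,120,450,155)),('anvil',(90,0,90),(140,110,255),(438,195,474,232)),('mallet',(8,60,120),(25,255,255),(122,165,152,210))):
    ms=[np.array(cv2.minEnclosingCircle(c(h,lo,hi,roi))[0]) for h in(h0,hsv)]; print(n,'shift px',(ms[1]-ms[0]).round(1))
E
```

```text
block ((439.6789245605469, 260.3748779296875), (63.79106903076172, 101.70942687988281), 69.2027816772461) want [0.4405 0.2597] -20.76
cap [ 0.65584613 -0.1138023   0.116     ]
red shift px [ 0.1 -0. ]
white shift px [0. 0.]
marker shift px [0. 0.]
spool shift px [-0.1 -0.2]
anvil shift px [-0.1 -0.4]
mallet shift px [-0.3 -0.4]
```

```bash
python3 -c "
from h import *
print(hand_in())"
```

```text
the job is handed in; nothing more can be done
None
```

The job is handed in: the block lies in the holder's pocket with its grooves up, and the bottle stands upright, cap up, on the yellow pad. It took about 30 s of the 72 s. I gave the block and the bottle one tilted grasp each, turned them through 90° on the way, and set them down by feel before letting go.

**Last checks**
- **Block:** it is about 1 mm from the pocket centre and its yaw agrees with the holder's to about 0.1°. Floor contact came 1 mm above the predicted height, so it should be fully home. I did not measure how level it is.
- **Bottle:** the cap is about 4 mm from the pad's centre. Floor contact came 1 mm below the predicted height. It looks upright in both end pictures, but I did not measure the tilt.
- **Bystanders:** the red and white jar lids, marker, spool, anvil and mallet shifted by less than 0.5 pixel (about 1 mm). I checked the black-lidded jar and the file by eye only; both looked unmoved.
- **Forces:** the highest wrist force I read was about 20 N, and the arm finished clear of everything.

No check failed or disagreed.

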